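Lock a sprung channel nut into an optical rail

ROBOT

A 7-joint arm with a two-finger parallel gripper is mounted at the origin on the work surface. World frame = base frame: x ahead of the robot, y to its left, z up, the work surface at z = 0. Lengths are in mm, angles in rad, forces in N, time in s.
With the tool pointing down it reaches from about 400 to 875 mm from the base axis. Payload 4.4 kg.
Tool frame: the origin (TCP) lies at the centre of the arm's flange, where the gripper is bolted on; the fingertips stand 173 mm ahead of it and the grasp point (between the pads) lies 155 mm ahead of it; z points along the fingers, y is the direction in which the jaws open and shut (so a half turn about z gives the same grasp; the last joint's range is limited). The gripper opens to 85 mm and grips with 20 to 120 N. Pads are 22 mm wide; open, the fingers measure 114 mm over their backs; the gripper's body (76 mm by 85 mm) begins 54 mm behind the grasp point. The pads swing forward as they close: fully open they stand 13 mm farther back than shut.
Start: joints at [-1.18, 0.628, 0.038, 1.517, -0.027, 0.996, -0.02], TCP at [286.685, 583.375, 404.713] pointing down, gripper open.
Joint ranges: [-3.06, 3.06], [-0.37, 2.12], [-1.25, 1.32], [0.18, 2.47], [-1.1, 4.24], [0.23, 1.98], [-2.94, 2.94]. Speed limits (rad/s): [2.57, 2.57, 3.14, 3.14, 3.14, 3.14, 3.14].

INTERFACE

Orientations are given as [roll, pitch, yaw] about the fixed x, y, z axes, in that order (R = Rz(yaw) Ry(pitch) Rx(roll)).
In Python, from cell import * gives the robot as it stands. The module is installed in compiled form; this text tells all that it offers.
- The arm moves only by the shell command python3 -m jog 'ROWS'. ROWS is JSON, one flat list of numbers, 5 for each row, row after row: the shift along the tool's x, y, z in mm, then the turn about the tool's z in degrees, then the finger opening in mm, from 0 to 85.4. A call has 1 to 20 rows; each row is the pose to reach, as a shift and turn from the pose commanded when the call began, along the tool's axes at that moment; what a row does not reach only later rows make up. A row lasts 1/12 s, in which the tool goes at most 41.7 mm and 7.16 degrees, less where a joint would pass 70% of its speed; a pose out of reach is approached as far as the arm can. A call with a gripper value outside its range is refused whole. The fingers move at their own pace and stop on an object; the grip force is fixed at half the most. Time passes only in rows, so rows that repeat a pose let the fingers close. It gives the time, the measured TCP pose, the force and the opening at its end, in the units of the state.
- read_state(): the state, without advancing time (a new reading comes with each control period).
- get_image(name): name is "scene" or "top"; returns (picture, depth): 384x512x3 uint8, blue, green, red; 384x512 float32, mm along the optical axis (not along the pixel's ray), 0 where there is no reading.
- camera_params(name): a dict with "K" (3x3 intrinsics, pixels), "T" (4x4, takes a point from camera to world coordinates). Camera axes: x right, y up, looking along -z (the intrinsics and any distortion apply to the point x, -y, -z); pixel columns grow to the right and rows downward; lengths in mm; the calibration is good to about 2 mm. A picture is of the moment at which its call begins. camera_params takes no time and is no camera call.
- finish_job(): hands the job in, once; it reports no verdict.
The state is a dict: "clock": time; "qpos": joint angles; "qd": joint speeds; "tau": joint torques, N m; "eef_pos": TCP position; "tool_rot": TCP orientation; "force": force on the tool from outside, world axes, zero at the start; "torque": the same for the moment, N m; "width": finger opening in mm.
Only numpy, scipy, OpenCV 4.12 (cv2) and the standard library are available. Lean on these libraries where they do the work, as an engineer would, in place of code of your own. Each camera call takes 0.05 s, during which the arm holds its last target.

TASK

Take the brass-gripped channel nut out of the blue rack and lower its foot lengthwise through the slot of the aluminium rail, straight beside the red index clip. Push it down gently against the spring pad, without ramming it onto the stop, give it a quarter turn so that its foot lies square across the channel, then let the spring lift it so that its grooves catch the lips, and let go of it, upright. Leave the other optics undisturbed.

Things in the scene. Friction and masses are not known exactly. Their poses are not given: they have to be found in the camera images.
- nut_grip (a point): Centre of the brass grip of the loose channel nut (upright, 76 mm tall, about 0.12 kg). Grip: flat block 30 (x) by 16 (y) by 40 mm tall; pinch it across its 16 mm (along y). This point is 56 mm above the nut's underside. Half a turn about z changes nothing. The nut's lowest 14 mm stand in the pocket of the blue rack; lift it straight up 20 mm or more to free it.
- nut_foot (a point): Centre of the underside of the nut's steel foot, 56 mm below nut_grip, same axes. Foot: 35 mm long (x, like the grip), 14 wide (y), 6 thick (lowest 2 mm: 32 by 11). On each end of its upper face a tooth 3.5 mm tall, 3.5 mm long, points up. A round neck, 15 mm diameter, joins foot and grip; the gap from neck to tooth is the groove, 6.5 mm wide.
- rail_base: Black base plate of the rail, 250 (x, along the rail) by 70 by 8 mm, fixed; origin: centre of its underside, z up. On it a fixed aluminium channel, 220 long, 48 wide, 43 inside, stands on hand-set levelling screws, so its height is not given: the top of its lips is 48 to 64 mm above this origin. The slot between the lips, 18 mm wide, runs along y = 0.
- slot_mid (a point): Middle of the slot's length, at the mean height of the lips' top (56 mm above rail_base; the true top is up to 8 mm lower or higher). Lips 4 mm thick; at the slot they end in turned-down edges, 3 mm thick, reaching 13 mm below the lips' top. The foot passes the slot lengthwise; turned a quarter either way and let up, it is held with its underside 19 mm below the lips' top.
- pad_mid (a point): Middle of the spring pad inside the channel, at its mean height. Its free face is 16 mm below the lips' true top. It gives at 2 N, stiffens by 1.2 N per mm, with a hard stop after 8 mm (11.6 N). The teeth clear the edges for turning once the pad is down 6.5 mm (10 N): push with 11 to 15 N. Over 22 N in all between nut and rail (pad and lips added up; 11 N when locked) is too much.
- index_mark (a point): Centre of the top of the red index clip, 8 mm wide (x), 10 mm thick, 34 mm tall, fixed to the base plate beside the channel, 28.5 mm from the slot's middle on the rail's +y side; its x axis runs along the rail. The nut belongs in the slot straight beside this clip.
- rack: Blue fixed rack block, 64 by 44 by 19 mm tall, with the nut's pocket 38 (x) by 17 mm (y), floor 5 mm above the underside; origin at the centre of its underside.
- post_tall: Bystander: stainless post of 12.6 mm diameter on a black foot of 36 mm diameter, 108 mm tall; origin under its foot.
- post_short: Bystander: the same, 83 mm tall.
- mirror_mount: Bystander: brass kinematic mirror mount on a black foot, 50 mm wide, 60 mm tall; origin under its centre.
- lens_tube: Bystander: grey plastic lens tube, 32 mm diameter, 60 mm tall, standing; origin under its centre.
- mirror_stand: Bystander: slotted steel stand, 50 by 60 mm, holding a round silver mirror of 56 mm diameter upright, 68 mm tall; origin under its centre.
- iris: Bystander: squat black iris diaphragm, 46 mm diameter, 16 mm tall; origin under its centre.
- knob_brass: Bystander: knurled brass adjuster knob, 22 mm diameter, 20 mm tall; origin under its centre.
Mind the look-alikes: they are no part of the job. Of the things that look like the part that bears nut_grip, the middle-sized one is meant.

How it is judged (in metres and radians):
On the way, in this order (a step that is already met when the one before it is completed fails the run):
1. the nut's foot is through the slot beside the index clip, lengthwise along the rail (y of nut_foot in the frame of rail_base between -0.0035 and 0.0035 m and z of nut_foot in the frame of rail_base below 0.0465 m and angle between nut_grip's own z axis and vertical below 0.15 rad and x of nut_foot in the frame of index_mark between -0.008 and 0.008 m and angle between the x axis of nut_grip and the x axis of rail_base, either way round below 0.25 rad), for 0.1 s.
2. the nut has been turned a quarter turn inside the channel (y of nut_foot in the frame of rail_base between -0.0035 and 0.0035 m and z of nut_foot in the frame of rail_base below 0.0465 m and angle between nut_grip's own z axis and vertical below 0.15 rad and x of nut_foot in the frame of index_mark between -0.008 and 0.008 m and angle between the x axis of nut_grip and the y axis of rail_base, either way round below 0.25 rad), for 0.2 s.
At the end, for the whole second after the job is handed in: The nut stands locked in the rail: foot inside the channel (underside less than 46.5 mm above the rail base's origin), centred on the slot within 3.5 mm, within 8 mm of the index clip along the rail, its length across the rail within 0.25 rad, upright within 0.15 rad, at rest and released (all of step 2 and linear speed of nut below 0.01 m/s and angular speed of nut below 0.1 rad/s); the robot touches nothing.
It fails at once if the nut is forced against the rail with more than 22 N (contact force between nut and rail_base above 22 N).
It fails at once if a bystander is moved by more than 10 mm (distance of any of post_tall, post_short, mirror_mount, lens_tube, mirror_stand, iris, knob_brass from where it was at the start of the episode above 0.01 m).
It also fails if it takes over 64 s, if anything falls off the work surface, if the arm or the gripper's body presses on something with over 40 N, if the wrist force passes 120 N, or if a joint passes its speed limit or range.

## Working session

There is one attempt and no reset: what is moved stays moved. The work goes in short steps, Python scripts to look and compute and a shell command to move; the robot and the scene stay as the last step left them, time stands still between calls to the robot, and variables do not carry over. Pictures are saved under pics/ and viewed, and the job is handed in when it is done.

```bash
mkdir -p pics; python3 - <<'E'
from cell import *
import cv2,numpy as np
print(read_state())
for n in("scene","top"):
    im,d=get_image(n); cv2.imwrite(f"pics/{n}0.png",im); np.savez(f"{n}0.npz",im=im,d=d)
    p=camera_params(n); print(n,p)
E
```

```text
{'clock': 0.0, 'qpos': array([-1.1798249 ,  0.6293726 ,  0.03844376,  1.51840691, -0.02698515,
        0.99625847, -0.02002329]), 'qd': array([ 6.79812006e-04, -3.13576400e-03,  9.18265178e-05,  8.83694414e-04,
       -9.97636301e-04,  9.14212401e-04, -2.39986394e-04]), 'tau': array([ 8.17827149e-04, -5.63409483e+01,  1.22654133e+00, -1.93439180e+01,
        1.10016941e-02,  1.06204598e-02,  1.05047772e-05]), 'eef_pos': array([286.52464737, 583.10504859, 403.75918954]), 'tool_rot': array([-3.13966590e+00,  4.09946714e-05,  2.68480372e+00]), 'force': array([-0.27776791,  0.36350381,  0.27322773]), 'torque': array([-0.01923265, -0.06917442, -0.00037532]), 'width': 85.33182119377591}
scene {'K': array([[469.98608706,   0.        , 259.70581833],
       [  0.        , 469.98608706, 197.88513018],
       [  0.        ,   0.        ,   1.        ]]), 'T': array([[ 5.19558779e-01, -6.28026976e-01,  5.79345142e-01,
         1.24063319e+03],
       [ 8.54249588e-01,  3.67689873e-01, -3.67507550e-01,
        -5.38696436e+02],
       [ 1.77853133e-02,  6.85847122e-01,  7.27528286e-01,
         9.52097286e+02],
       [ 0.00000000e+00,  0.00000000e+00,  0.00000000e+00,
         1.00000000e+00]])}
top {'K': array([[442.04436635,   0.        , 260.93274322],
       [  0.        , 442.04436635, 197.7379052 ],
       [  0.        ,   0.        ,   1.        ]]), 'T': array([[-1.20124654e-02,  9.89359038e-01, -1.44997915e-01,
         3.25680566e+02],
       [-9.99826325e-01, -1.39505972e-02, -1.23572148e-02,
        -9.98095525e+01],
       [-1.42485297e-02,  1.44824292e-01,  9.89354792e-01,
         1.44018830e+03],
       [ 0.00000000e+00,  0.00000000e+00,  0.00000000e+00,
         1.00000000e+00]])}
```

View pics/scene0.png

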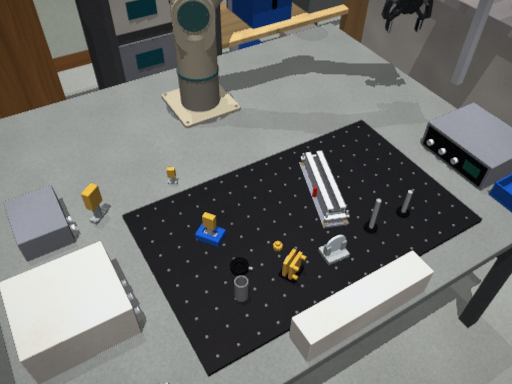

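View pics/top0.png

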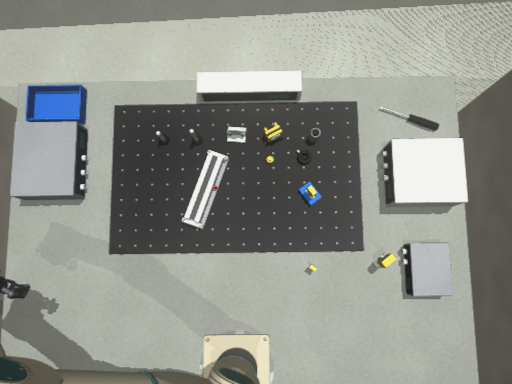

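Candidates for the nut, in scene-camera pixels:
- (209,223), brass block standing in the blue rack, middle-sized
- (92,198), large one, outside the board
- (171,173), small one
- (294,263), brass mirror mount
- (278,246), brass knob

My choice is the one in the blue rack. I'll check it in a close crop.

```bash
python3 - <<'E'
import cv2,numpy as np
s=np.load("scene0.npz")["im"];t=np.load("top0.npz")["im"]
a=cv2.resize(s[190:260,170:250],None,fx=5,fy=5,interpolation=cv2.INTER_CUBIC)
b=cv2.resize(t[165:225,275:345],None,fx=5,fy=5,interpolation=cv2.INTER_CUBIC)
c=cv2.resize(t[140:240,170:240],None,fx=5,fy=5,interpolation=cv2.INTER_CUBIC)
o=np.zeros((500,400+350+350,3),np.uint8);o[:350,:400]=a;o[:300,400:750]=b;o[:500,750:]=c
cv2.imwrite("pics/crop0.png",cv2.resize(o,None,fx=.72,fy=.72))
E
```

```text
(no output)
```

View pics/crop0.png

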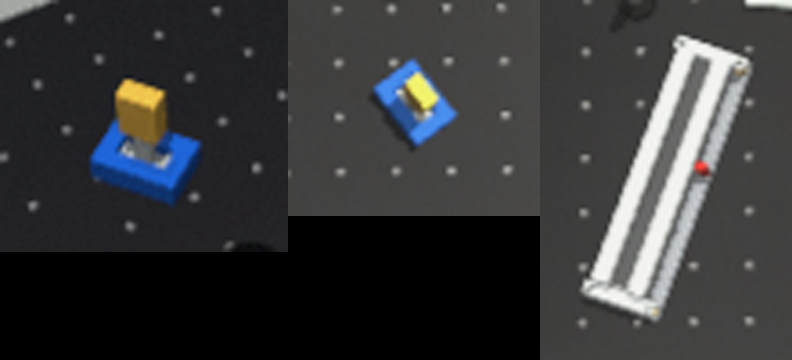

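```bash
cat > h.py <<'E'
import cv2,numpy as np
from cell import *
def grab(n):
    im,d=get_image(n); return im,d
def cloud(n,d):
    p=camera_params(n);K=p["K"];T=p["T"]
    v,u=np.mgrid[:384,:512].astype(float)
    x=(u-K[0,2])/K[0,0]*d; y=(v-K[1,2])/K[1,1]*d
    P=np.stack([x,-y,-d],-1)
    return P@T[:3,:3].T+T[:3,3]
def ray(n,uv,z):
    p=camera_params(n);K=p["K"];T=p["T"]; uv=np.atleast_2d(np.array(uv,float))
    D=np.stack([(uv[:,0]-K[0,2])/K[0,0],-(uv[:,1]-K[1,2])/K[1,1],-np.ones(len(uv))],-1)@T[:3,:3].T
    o=T[:3,3]; return o+D*((z-o[2])/D[:,2])[:,None]
E
python3 - <<'E'
from h import *
for n,rack,rail in (("scene",(slice(195,250),slice(180,240)),(slice(140,230),slice(290,355))),("top",(slice(175,212),slice(292,330)),(slice(143,235),slice(175,235)))):
    z=np.load(n+"0.npz");im,d=z["im"],z["d"];P=cloud(n,d)
    hsv=cv2.cvtColor(im,cv2.COLOR_BGR2HSV)
    H,S,V=[hsv[...,i].astype(int) for i in range(3)]
    for name,m,r in (("blue",(H>100)&(H<125)&(S>150)&(V>80),rack),("yel",(H>12)&(H<35)&(S>100)&(V>90),rack),("red",((H<8)|(H>172))&(S>120)&(V>80),rail),("white",(S<40)&(V>150),rail)):
        k=np.zeros(m.shape,bool);k[r]=m[r];k&=d>0
        Q=P[k]; 
        if len(Q): print(n,name,len(Q),Q.mean(0).round(1),"z pct",np.percentile(Q[:,2],[2,25,50,75,98]).round(1))
    # board plane
    k=(V<70)&(d>0); k2=np.zeros_like(k);k2[150:250,130:330]=1
    print("board z",np.percentile(P[k&k2][:,2],[10,50,90]))
E
```

```text
scene blue 347 [ 551.7 -246.6   28.2] z pct [13.3 25.4 30.4 32.3 34.9]
scene yel 193 [ 546.1 -243.8   79.2] z pct [42.1 67.9 83.7 92.2 96.2]
scene red 33 [569.1  63.3  39.3] z pct [20.2 30.3 38.2 49.9 55.6]
scene white 1139 [560.4  89.7  51.9] z pct [ 0.1 22.8 68.2 70.5 73.1]
board z [10.61897127 13.00162222 15.43093805]
top blue 175 [ 542.1 -236.8   30. ] z pct [10.1 28.3 31.  33.4 38.1]
top yel 49 [ 543.6 -239.1   91.3] z pct [75.  89.6 91.8 95.1 98.5]
top red 12 [568.6  66.1  46.7] z pct [27.3 39.9 50.7 55.4 59.4]
top white 1178 [557.8  95.2  55.4] z pct [15.  44.2 66.8 70.3 75.3]
board z [ 8.50069975 12.47242729 16.44456529]
```

```bash
python3 - <<'E'
from h import *
def up(im,r,f=8):
    return cv2.resize(im[r],None,fx=f,fy=f,interpolation=cv2.INTER_CUBIC)
def px(c,r,f=8): # upsampled coords->orig
    c=np.asarray(c,float); return (c+.5)/f-.5+np.array([r[1].start,r[0].start])
def rect(m,n,r,z,lab):
    cs,_=cv2.findContours(m.astype(np.uint8),cv2.RETR_EXTERNAL,cv2.CHAIN_APPROX_NONE)
    c=max(cs,key=cv2.contourArea)[:,0]
    W=ray(n,px(c,r),z)[:,:2]
    (cx,cy),(w,h),a=cv2.minAreaRect(W.astype(np.float32))
    if w<h:w,h,a=h,w,a-90
    print(n,lab,"c",round(cx,1),round(cy,1),"size",round(w,1),round(h,1),"ang",round((a+90)%180-90,1)); return c
B=12.7
t=np.load("top0.npz")["im"]; s=np.load("scene0.npz")["im"]
for n,im,rk,rl in (("top",t,(slice(172,216),slice(288,334)),(slice(143,236),slice(172,236))),("scene",s,(slice(195,250),slice(185,240)),(slice(145,230),slice(290,355)))):
    u=up(im,rk);h=cv2.cvtColor(u,cv2.COLOR_BGR2HSV).astype(int);H,S,V=h[...,0],h[...,1],h[...,2]
    y=(H>12)&(H<38)&(S>90)
    print("V hist in yel",np.percentile(V[y],[5,25,50,75,95]))
    for th in ((170,190,200) if n=="top" else (205,215,225)):
        rect(y&(V>th),n,rk,B+81,"gripTop V>%d"%th)
    rect((H>100)&(H<125)&(S>130)&(V>(120)),n,rk,B+19,"rack")
    u=up(im,rl);h=cv2.cvtColor(u,cv2.COLOR_BGR2HSV).astype(int);H,S,V=h[...,0],h[...,1],h[...,2]
    rm=((H<8)|(H>172))&(S>120)&(V>80)
    c=rect(rm,n,rl,B+42,"red@54.7")
    ys,xs=np.nonzero(rm); print(" red px",px((xs.mean(),ys.mean()),rl), "px bbox",px((xs.min(),ys.min()),rl),px((xs.max(),ys.max()),rl))
    rect((S<60)&(V>185),n,rl,69,"rail@69")
    # show V profile across the rail
    cv2.imwrite(f"pics/rail_{n}.png",u[:600,:800])
E
```

```text
V hist in yel [ 85. 167. 238. 243. 246.]
top gripTop V>170 c 544.7 -239.8 size 29.4 15.3 ang 35.2
top gripTop V>190 c 545.1 -239.7 size 28.6 14.9 ang 35.1
top gripTop V>200 c 545.3 -239.7 size 28.3 14.6 ang 35.1
top rack c 545.5 -239.9 size 66.9 47.0 ang 36.3
top red@54.7 c 567.7 64.8 size 14.4 9.6 ang 55.5
 red px [214.37124817 186.21495242] px bbox [212.5625 184.1875] [216.1875 188.0625]
top rail@69 c 560.0 93.1 size 242.4 70.0 ang -20.0
V hist in yel [ 79. 120. 127. 203. 241.]
scene gripTop V>205 c 544.9 -243.0 size 28.1 15.2 ang 35.7
scene gripTop V>215 c 544.8 -243.0 size 27.7 14.4 ang 36.0
scene gripTop V>225 c 544.6 -242.8 size 27.2 13.5 ang 35.7
scene rack c 544.6 -243.3 size 66.3 48.4 ang 36.6
scene red@54.7 c 579.2 53.8 size 40.1 10.3 ang -40.3
 red px [314.6224208  191.20672676] px bbox [312.1875 186.0625] [316.8125 196.5625]
scene rail@69 c 558.0 85.8 size 221.4 26.6 ang -20.2
```

View pics/rail_top.png

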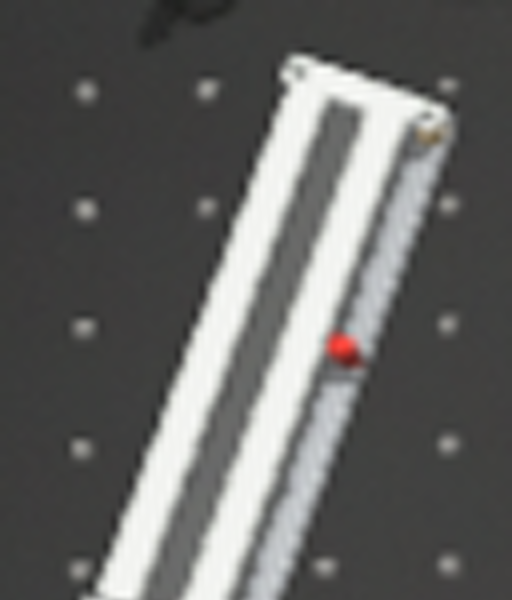

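View pics/rail_scene.png

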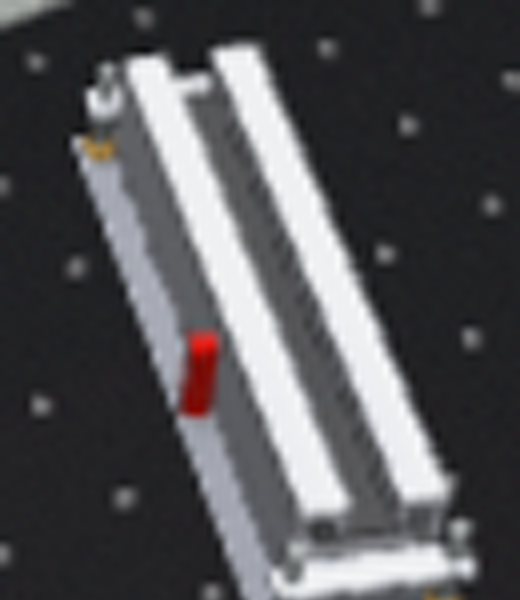

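```bash
python3 - <<'E'
from h import *
t=np.load("top0.npz"); s=np.load("scene0.npz")
for n,z in (("top",t),("scene",s)):
    im=z["im"];P=cloud(n,z["d"]);g=im.min(2).astype(np.float32)
    # lip heights
    r=(slice(150,225),slice(180,230)) if n=="top" else (slice(150,215),slice(300,345))
    m=np.zeros(g.shape,bool);m[r]=(g[r]>200);m=cv2.erode(m.astype(np.uint8),np.ones((3,3)))>0
    Q=P[m];Q=Q[Q[:,2]>55]; print(n,"lip z",len(Q),np.median(Q[:,2]).round(2),Q[:,2].std().round(2))
    # board around
    v,u=np.mgrid[:384,:512]; 
    for lab,rr in (("railside",(slice(160,225),slice(140,175)) if n=="top" else (slice(150,200),slice(350,380))),("rackside",(slice(200,235),slice(260,300)) if n=="top" else (slice(240,260),slice(170,195)))):
        print("  board",lab,np.median(P[rr][...,2]).round(2))
    p=camera_params(n);K=p["K"];T=p["T"]
    L=69.;a=np.deg2rad(-20.1);e=np.array([np.cos(a),np.sin(a)]);nn=np.array([np.sin(a),-np.cos(a)])
    c=np.array([560.,91.])
    rows=[]
    for ss in np.arange(-85,86,5):
        off=np.arange(-40,40,.25)
        W=c+ss*e+off[:,None]*nn; W=np.c_[W,np.full(len(W),L)]
        C=(W-T[:3,3])@T[:3,:3]; uu=K[0,0]*C[:,0]/-C[:,2]+K[0,2]; vv=K[1,1]*-C[:,1]/-C[:,2]+K[1,2]
        pr=cv2.remap(g,uu.astype(np.float32)[None],vv.astype(np.float32)[None],cv2.INTER_CUBIC)[0]
        b=pr>170; idx=np.nonzero(np.diff(b.astype(int)))[0]
        o=[off[i]+.25*(170-pr[i])/(pr[i+1]-pr[i]) for i in idx]
        if len(o)==4: rows.append([ss]+o)
    R=np.array(rows);print(n,len(R))
    for k in range(1,5):
        f=np.polyfit(R[:,0],R[:,k],1);f=np.polyfit(R[:,0][abs(R[:,k]-np.polyval(f,R[:,0]))<1.5],R[:,k][abs(R[:,k]-np.polyval(f,R[:,0]))<1.5],1)
        print("  edge",k,"slope deg %.2f off %.2f"%(np.rad2deg(f[0]),f[1]))
E
```

```text
top lip z 275 70.01 3.14
  board railside 12.57
  board rackside 12.3
top 3
  edge 1 slope deg 1.17 off -33.34
  edge 2 slope deg 0.44 off -17.25
  edge 3 slope deg 0.35 off -0.55
  edge 4 slope deg -1.59 off 16.06
scene lip z 245 70.08 1.78
  board railside 12.95
  board rackside 12.96
scene 26
  edge 1 slope deg 0.00 off -29.61
  edge 2 slope deg -0.05 off -14.55
  edge 3 slope deg 0.08 off 3.02
  edge 4 slope deg 0.02 off 18.57
```

```bash
cat >> h.py <<'E'
def rel(x,y,z,yaw,frm=None):
    """tool shift from the pose frm (x,y,z,yaw deg), default measured, to target"""
    if frm is None:
        s=read_state(); frm=list(s["eef_pos"])+[np.rad2deg(s["tool_rot"][2])]
    a=np.deg2rad(frm[3]); d=np.array([x,y])-frm[:2]
    return np.round([d@[np.cos(a),np.sin(a)],d@[np.sin(a),-np.cos(a)],frm[2]-z,(frm[3]-yaw+180)%360-180],2)
def st():
    s=read_state(); print("t",round(s["clock"],2),"pos",s["eef_pos"].round(1),"rpy",np.rad2deg(s["tool_rot"]).round(2),"F",s["force"].round(1),"w",round(s["width"],1),"q7",s["qpos"][6].round(2))
E
python3 - <<'E'
from h import *
print("clip scene",ray("scene",[314.9,187.2],54.7),"top",ray("top",[214.4,186.0],54.7))
a=np.deg2rad(-20.1);e=np.array([np.cos(a),np.sin(a)]);nn=np.array([np.sin(a),-np.cos(a)]);c=np.array([560.,91.])
for n,p,o in(("scene",[314.9,187.2],-5.65),("top",[214.4,186.0],-8.75)):
    q=ray(n,p,54.7)[0,:2]-c; print(n,"along",q@e,"across",q@nn,"exp",o+28.5,"slot target",c+e*(q@e)+nn*o)
print(rel(545,-241.4,330,35.6,[286.7,583.4,404.7,153.83]))
E
```

```text
clip scene [[567.30422509  63.30669833  54.7       ]] top [[568.60838259  65.25859512  54.7       ]]
scene along 16.376427394237936 across 23.496452650311635 exp 22.85 slot target [577.32068611  90.67796449]
top along 16.930365951396134 across 21.21525122905483 exp 19.75 slot target [578.90623168  93.39879031]
[-595.59 -626.33   74.7   118.23]
```

```bash
python3 -m jog '[-595.6,-626.3,40,118.2,85, -595.6,-626.3,40,118.2,85, -595.6,-626.3,40,118.2,85, -595.6,-626.3,40,118.2,85, -595.6,-626.3,40,118.2,85, -595.6,-626.3,40,118.2,85, -595.6,-626.3,40,118.2,85, -595.6,-626.3,40,118.2,85, -595.6,-626.3,40,118.2,85, -595.6,-626.3,40,118.2,85, -595.6,-626.3,40,118.2,85, -595.6,-626.3,40,118.2,85, -595.6,-626.3,40,118.2,50, -595.6,-626.3,40,118.2,50, -595.6,-626.3,40,118.2,50, -595.6,-626.3,40,118.2,50, -595.6,-626.3,40,118.2,50, -595.6,-626.3,40,118.2,50, -595.6,-626.3,40,118.2,50, -595.6,-626.3,40,118.2,50]'
python3 -c "
from h import *
st();print(rel(545,-241.4,330,35.6))"
```

```text
clock: 1.77
eef_pos: [535.6, -212.8, 365.6]
tool_rot: [-3.141, 0.0, 0.622]
force: [1.0, 0.9, 0.6]
width: 49.5
t 1.77 pos [ 535.6 -212.8  365.6] rpy [-1.7995e+02  2.0000e-02  3.5640e+01] F [1.  0.9 0.6] w 49.5 q7 -0.21
[-9.03 28.66 35.63  0.04]
```

```bash
python3 -m jog '[-8,26,35,0,50, -8,26,35,0,50, -8,26,35,0,50, -8,26,35,0,50, -8,26,35,0,50]'
python3 - <<'E'
from h import *
st();print(rel(545,-241.4,231.7,35.6))
for n in("scene","top"):
    im,d=get_image(n); np.savez(f"{n}1.npz",im=im,d=d)
    r=im[165:255,165:285] if n=="scene" else im[150:240,255:375]
    cv2.imwrite(f"pics/{n}1.png",cv2.resize(r,None,fx=5,fy=5,interpolation=cv2.INTER_CUBIC))
E
```

```text
clock: 2.18
eef_pos: [544.3, -235.4, 331.7]
tool_rot: [-3.141, -0.001, 0.624]
force: [0.5, 0.5, 0.2]
width: 50.0
t 2.18 pos [ 544.3 -235.4  331.7] rpy [-1.7997e+02 -6.0000e-02  3.5730e+01] F [0.5 0.5 0.2] w 50.0 q7 -0.15
[ -2.96   5.26 100.     0.13]
```

View pics/scene1.png

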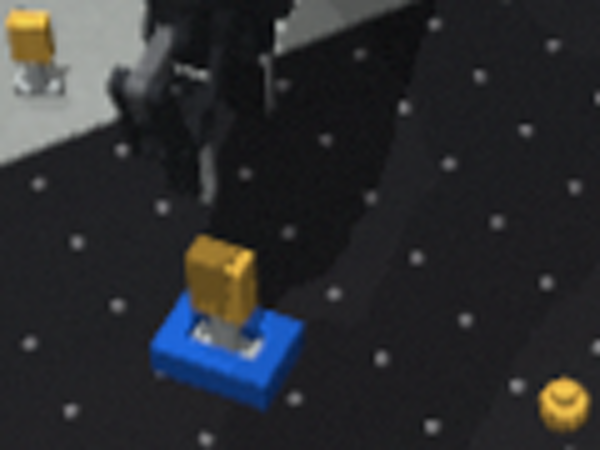

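The picture shows the open jaws, at about (190,130) in the crop, above and behind the grip in the blue rack at (222,280). The path down is clear.

```bash
python3 -m jog '[-3,5.3,15,0,50, -3,5.3,35,0,50, -3,5.3,55,0,50, -3,5.3,70,0,50, -3,5.3,80,0,50, -3,5.3,90,0,50, -3,5.3,97,0,50, -3,5.3,100,0,50, -3,5.3,100,0,50, -3,5.3,100,0,50]'
python3 - <<'E'
from h import *
st();print(rel(545,-241.4,231.7,35.6))
for n in("scene","top"):
    im,d=get_image(n)
    r=im[175:255,165:255] if n=="scene" else im[150:240,255:345]
    cv2.imwrite(f"pics/{n}2.png",cv2.resize(r,None,fx=6,fy=6,interpolation=cv2.INTER_CUBIC))
E
```

```text
clock: 3.12
eef_pos: [544.9, -243.0, 231.6]
tool_rot: [3.141, -0.0, 0.622]
force: [-0.7, 0.6, 0.3]
width: 50.1
t 3.12 pos [ 544.9 -243.   231.6] rpy [ 1.7996e+02 -2.0000e-02  3.5630e+01] F [-0.7  0.6  0.3] w 50.1 q7 -0.07
[ 1.   -1.28 -0.06  0.03]
```

View pics/scene2.png

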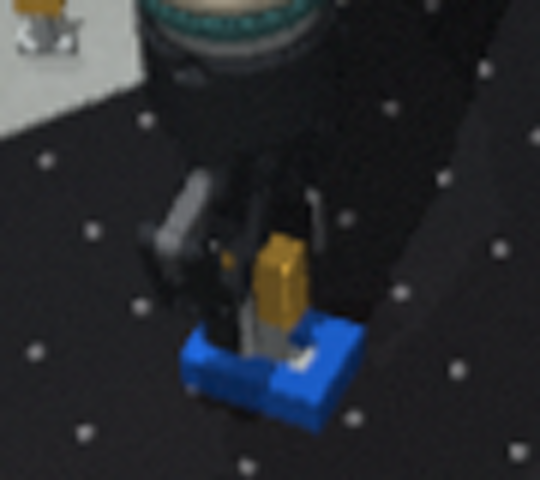

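Both fingers straddle the grip, seen at crop (282,280), at the right height. Closing now.

```bash
python3 -m jog '[0,0,0,0,30, 0,0,0,0,22, 0,0,0,0,17, 0,0,0,0,10, 0,0,0,0,10, 0,0,0,0,10, 0,0,0,0,10]'
python3 - <<'E'
from h import *
st()
im,d=get_image("scene")
cv2.imwrite(f"pics/scene3.png",cv2.resize(im[175:255,165:255],None,fx=6,fy=6,interpolation=cv2.INTER_CUBIC))
E
```

```text
clock: 3.8
eef_pos: [544.9, -243.0, 231.5]
tool_rot: [3.141, -0.0, 0.622]
force: [-0.4, -0.9, 4.1]
width: 14.9
t 3.8 pos [ 544.9 -243.   231.5] rpy [ 1.7997e+02 -2.0000e-02  3.5630e+01] F [-0.4 -0.9  4.1] w 14.9 q7 -0.07
```

View pics/scene3.png

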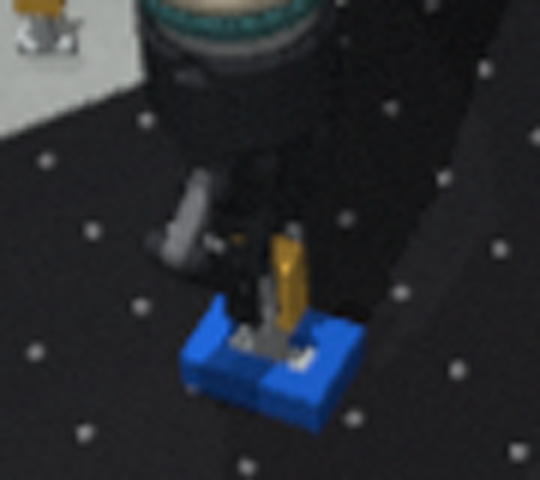

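Gripped: width 14.9 mm with only small lateral forces, and the brass block stays upright between the pads. Next I lift straight up.

```bash
python3 -m jog '[0,0,-5,0,10, 0,0,-15,0,10, 0,0,-30,0,10, 0,0,-50,0,10, 0,0,-80,0,10, 0,0,-110,0,10, 0,0,-120,0,10, 0,0,-120,0,10, 0,0,-120,0,10]'
python3 - <<'E'
from h import *
st()
print(rel(578.1,92,351.5,-20.1))
im,d=get_image("scene")
cv2.imwrite(f"pics/scene4.png",cv2.resize(im[150:250,155:275],None,fx=6,fy=6,interpolation=cv2.INTER_CUBIC))
E
```

```text
clock: 4.6
eef_pos: [544.6, -242.5, 351.2]
tool_rot: [-3.141, -0.0, 0.622]
force: [0.3, -0.2, -2.1]
width: 15.5
t 4.6 pos [ 544.6 -242.5  351.2] rpy [-1.7999e+02 -3.0000e-02  3.5640e+01] F [ 0.3 -0.2 -2.1] w 15.5 q7 -0.16
[ 222.18 -252.3    -0.31   55.74]
```

View pics/scene4.png

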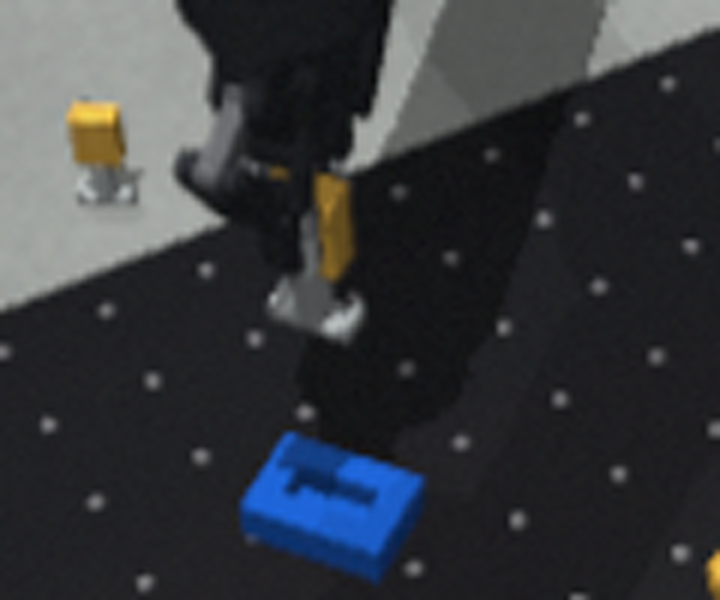

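```bash
python3 -m jog '[220.7,-252,0,55.7,10, 220.7,-252,0,55.7,10, 220.7,-252,0,55.7,10, 220.7,-252,0,55.7,10, 220.7,-252,0,55.7,10, 220.7,-252,0,55.7,10, 220.7,-252,0,55.7,10, 220.7,-252,0,55.7,10, 220.7,-252,0,55.7,10, 220.7,-252,20,55.7,10, 220.7,-252,35,55.7,10, 220.7,-252,45,55.7,10, 220.7,-252,50,55.7,10, 220.7,-252,50,55.7,10, 220.7,-252,50,55.7,10, 220.7,-252,50,55.7,10]'
python3 - <<'E'
from h import *
st()
print(rel(577.3,90.7,293.8,-20.1))
for n,r in(("scene",(slice(130,230),slice(275,375))),("top",(slice(140,240),slice(165,265)))):
    im,d=get_image(n); np.savez(f"{n}5.npz",im=im,d=d)
    cv2.imwrite(f"pics/{n}5.png",cv2.resize(im[r],None,fx=6,fy=6,interpolation=cv2.INTER_CUBIC))
E
```

```text
clock: 5.98
eef_pos: [577.7, 90.0, 301.7]
tool_rot: [-3.141, -0.001, -0.351]
force: [0.7, 0.0, -0.7]
width: 15.1
t 5.98 pos [577.7  90.  301.7] rpy [-1.7998e+02 -5.0000e-02 -2.0110e+01] F [ 0.7  0.  -0.7] w 15.1 q7 -1.41
[-0.58 -0.53  7.94 -0.01]
```

View pics/scene5.png

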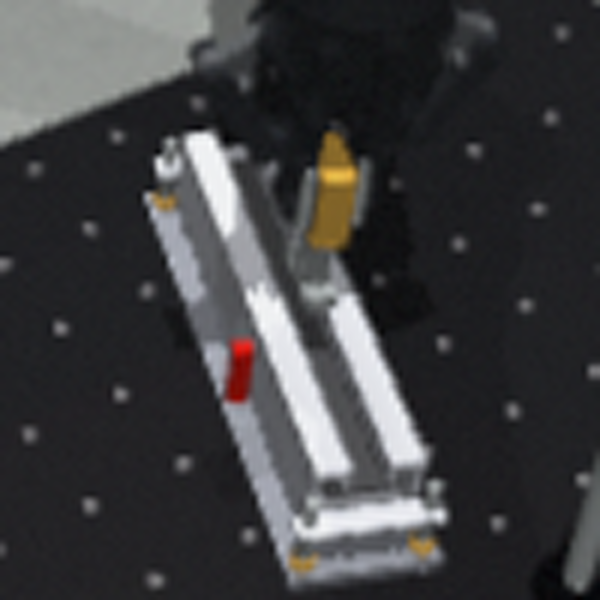

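View pics/top5.png

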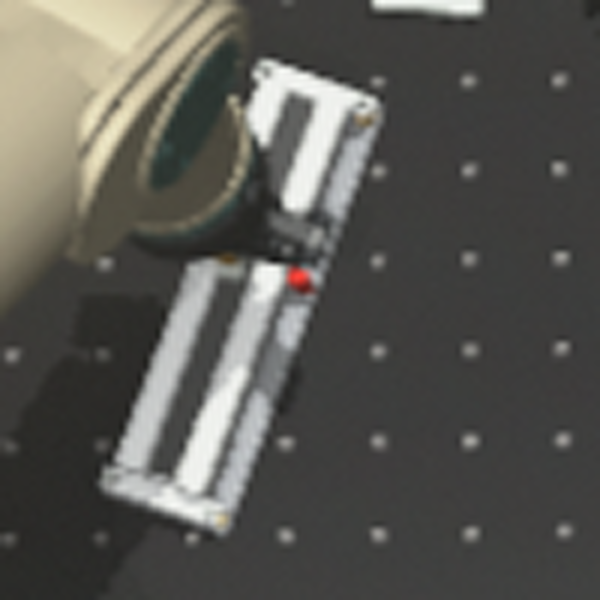

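```bash
python3 - <<'E'
from h import *
z=np.load("scene5.npz");im=z["im"];f=8
r=(slice(148,180),slice(315,345))
u=cv2.resize(im[r],None,fx=f,fy=f,interpolation=cv2.INTER_CUBIC)
h=cv2.cvtColor(u,cv2.COLOR_BGR2HSV).astype(int)
m=(h[...,0]>10)&(h[...,0]<35)&(h[...,1]>110)&(h[...,2]>90)
p=camera_params("scene");K=p["K"];T=p["T"]
a=np.deg2rad(-20.1);e=np.array([np.cos(a),np.sin(a)]);nn=np.array([np.sin(a),-np.cos(a)]);c=np.array([560.,91.])
tcp=np.array([577.7,90.0])
print("tcp along/across rel c",(tcp-c)@e,(tcp-c)@nn)
p0=tcp+15*e
def hit(uv):
    D=T[:3,:3]@np.array([(uv[0]-K[0,2])/K[0,0],-(uv[1]-K[1,2])/K[1,1],-1])
    o=T[:3,3]; k=((p0-o[:2])@e)/(D[:2]@e); q=o+k*D; return (q[:2]-c)@nn,q[2]
for row in range(0,m.shape[0],12):
    xs=np.nonzero(m[row])[0]
    if len(xs)<10: continue
    v=(row+.5)/f-.5+r[0].start
    L,R=[hit(((x+.5)/f-.5+r[1].start,v)) for x in (xs[0]-.5,xs[-1]+.5)]
    print(round(v,1),"L %.1f z%.1f  R %.1f z%.1f  mid %.2f w %.1f"%(*L,*R,(L[0]+R[0])/2,abs(L[0]-R[0])))
# depth check on brass
P=cloud("scene",z["d"]);
k=P[168:177,327:334].reshape(-1,3); k=k[(k[:,2]>100)&(k[:,2]<170)]; print(np.median((k[:,:2]-c)@e),np.median((k[:,:2]-c)@nn),"exp along",(p0-c)@e)
# slot again in this image at visible near part
g=im.min(2).astype(np.float32)
for ss in range(40,95,5):
    off=np.arange(-40,40,.25);W=c+ss*e+off[:,None]*nn;W=np.c_[W,np.full(len(W),70.)]
    C=(W-T[:3,3])@T[:3,:3];uu=K[0,0]*C[:,0]/-C[:,2]+K[0,2];vv=K[1,1]*C[:,1]/C[:,2]+K[1,2]
    pr=cv2.remap(g,uu.astype(np.float32)[None],vv.astype(np.float32)[None],cv2.INTER_CUBIC)[0]
    b=pr>170;i=np.nonzero(np.diff(b.astype(int)))[0]
    print(ss,[round(off[j]+.25*(170-pr[j])/(pr[j+1]-pr[j]),1) for j in i])
E
```

```text
tcp along/across rel c 16.965627956662008 -5.1436823420707105
152.1 L 6.7 z190.4  R 1.8 z189.7  mid 4.28 w 4.9
153.6 L 6.7 z185.6  R -1.5 z184.3  mid 2.63 w 8.2
155.1 L 7.7 z180.8  R -4.5 z178.9  mid 1.63 w 12.2
156.6 L 7.8 z175.8  R -6.5 z173.6  mid 0.63 w 14.2
158.1 L 7.4 z170.8  R -10.2 z168.0  mid -1.39 w 17.6
159.6 L 6.4 z165.6  R -10.6 z162.9  mid -2.07 w 17.0
161.1 L 5.8 z160.5  R -10.3 z157.9  mid -2.26 w 16.1
162.6 L 5.8 z155.4  R -10.3 z152.8  mid -2.28 w 16.1
164.1 L 5.5 z150.2  R -10.7 z147.6  mid -2.64 w 16.2
165.6 L 5.5 z145.1  R -10.4 z142.5  mid -2.49 w 15.9
167.1 L 5.8 z139.9  R -10.8 z137.2  mid -2.51 w 16.6
168.6 L 7.5 z135.0  R -10.9 z132.0  mid -1.69 w 18.4
170.1 L 6.1 z129.5  R -9.6 z126.9  mid -1.71 w 15.7
27.753495455544897 -4.449057047912123 exp along 31.965627956662043
40 [np.float64(-28.6), np.float64(-14.5), np.float64(3.7), np.float64(19.1)]
45 [np.float64(-28.8), np.float64(-14.6), np.float64(3.5), np.float64(18.7)]
50 [np.float64(-28.8), np.float64(-14.9), np.float64(4.1), np.float64(18.6)]
55 [np.float64(-28.9), np.float64(-14.5), np.float64(4.2), np.float64(18.8)]
60 [np.float64(-29.5), np.float64(-14.2), np.float64(3.6), np.float64(19.2)]
65 [np.float64(-28.9), np.float64(-14.7), np.float64(3.6), np.float64(18.7)]
70 [np.float64(-28.7), np.float64(-14.4), np.float64(4.2), np.float64(18.8)]
75 [np.float64(-28.8), np.float64(-14.5), np.float64(4.1), np.float64(19.1)]
80 [np.float64(-28.9), np.float64(-14.4), np.float64(3.7), np.float64(19.1)]
85 [np.float64(-29.5), np.float64(-14.3), np.float64(3.9), np.float64(18.6)]
90 [np.float64(-28.8), np.float64(-14.8), np.float64(3.8), np.float64(18.9)]
```

```bash
python3 - <<'E'
from h import *
a=np.deg2rad(-20.1);e=np.array([np.cos(a),np.sin(a)]);nn=np.array([np.sin(a),-np.cos(a)]);c=np.array([560.,91.])
z=np.load("scene5.npz");im=z["im"]
h=cv2.cvtColor(im,cv2.COLOR_BGR2HSV).astype(int)
m=(h[...,0]>10)&(h[...,0]<35)&(h[...,1]>110)&(h[...,2]>80)
k=np.zeros_like(m);k[159:172,325:336]=m[159:172,325:336]
P=cloud("scene",z["d"])
for v in range(157,174):
    x=np.nonzero(k[v])[0]
    if len(x): Q=P[v,x]; print(v,x[0],x[-1],np.c_[(Q[:,:2]-c)@e,(Q[:,:2]-c)@nn,Q[:,2]].round(0).tolist())
km=cv2.erode(k.astype(np.uint8),np.ones((3,3)))>0
Q=P[km];print(len(Q),"along",np.mean((Q[:,:2]-c)@e),np.median((Q[:,:2]-c)@e),"across",np.median((Q[:,:2]-c)@nn),"z",np.median(Q[:,2]))
u=cv2.resize(im[145:200,310:360],None,fx=12,fy=10.9,interpolation=cv2.INTER_CUBIC);cv2.imwrite("pics/s5c.png",u)
E
```

```text
159 328 334 [[30.0, 5.0, 165.0], [27.0, 1.0, 163.0], [29.0, -1.0, 164.0], [30.0, -3.0, 164.0], [31.0, -5.0, 165.0], [26.0, -10.0, 159.0], [31.0, -10.0, 164.0]]
160 328 334 [[30.0, 5.0, 162.0], [33.0, 3.0, 164.0], [28.0, -1.0, 160.0], [31.0, -3.0, 162.0], [30.0, -6.0, 161.0], [33.0, -7.0, 163.0], [25.0, -13.0, 155.0]]
161 328 333 [[29.0, 4.0, 158.0], [27.0, 0.0, 156.0], [32.0, -0.0, 159.0], [29.0, -4.0, 157.0], [32.0, -6.0, 159.0], [27.0, -10.0, 154.0]]
162 328 333 [[29.0, 3.0, 154.0], [29.0, 1.0, 154.0], [30.0, -2.0, 154.0], [31.0, -4.0, 155.0], [28.0, -8.0, 152.0], [28.0, -11.0, 151.0]]
163 328 333 [[29.0, 3.0, 151.0], [34.0, 2.0, 155.0], [30.0, -2.0, 151.0], [33.0, -3.0, 153.0], [29.0, -8.0, 149.0], [31.0, -10.0, 151.0]]
164 328 333 [[31.0, 3.0, 149.0], [29.0, -0.0, 147.0], [30.0, -2.0, 148.0], [28.0, -6.0, 145.0], [31.0, -8.0, 147.0], [27.0, -12.0, 143.0]]
165 328 333 [[27.0, 1.0, 142.0], [30.0, -0.0, 144.0], [30.0, -3.0, 144.0], [29.0, -6.0, 143.0], [30.0, -8.0, 143.0], [28.0, -12.0, 141.0]]
166 327 332 [[32.0, 6.0, 144.0], [30.0, 2.0, 141.0], [31.0, -0.0, 141.0], [29.0, -4.0, 140.0], [31.0, -6.0, 141.0], [30.0, -9.0, 140.0]]
167 327 332 [[31.0, 5.0, 139.0], [31.0, 2.0, 139.0], [32.0, -0.0, 140.0], [30.0, -4.0, 137.0], [28.0, -8.0, 134.0], [32.0, -9.0, 138.0]]
168 327 332 [[32.0, 5.0, 137.0], [32.0, 2.0, 137.0], [29.0, -2.0, 133.0], [27.0, -5.0, 131.0], [31.0, -7.0, 134.0], [31.0, -9.0, 134.0]]
169 326 332 [[28.0, 5.0, 129.0], [30.0, 3.0, 131.0], [31.0, 1.0, 132.0], [29.0, -3.0, 129.0], [31.0, -4.0, 130.0], [31.0, -7.0, 130.0], [29.0, -11.0, 128.0]]
170 327 332 [[32.0, 4.0, 130.0], [28.0, -1.0, 125.0], [29.0, -3.0, 126.0], [30.0, -5.0, 126.0], [29.0, -9.0, 124.0], [24.0, -14.0, 119.0]]
171 330 330 [[-22.0, -28.0, 71.0]]
38 along 30.227028714525527 30.356037079720757 across -2.8143604612362267 z 145.92171661922225
```

View pics/s5c.png

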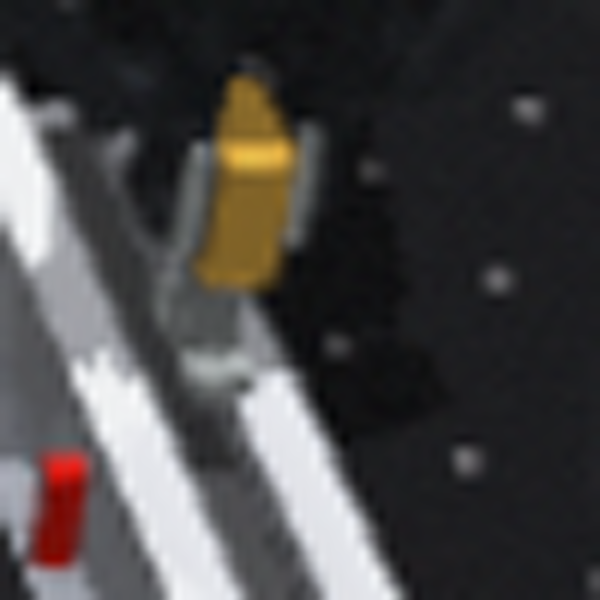

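The nut's end face measures about 2.1 mm too far toward the clip relative to the slot in the same image, and both cameras' mean agrees. I shift it and go lower for a second look.

```bash
python3 -m jog '[1,-2.1,4,0,10, 1,-2.1,8,0,10, 1,-2.1,11,0,10, 1,-2.1,11,0,10, 1,-2.1,11,0,10, 1,-2.1,11,0,10]'
cat > meas.py <<'E'
from h import *
import sys
a=np.deg2rad(-20.1);e=np.array([np.cos(a),np.sin(a)]);nn=np.array([np.sin(a),-np.cos(a)]);c=np.array([560.,91.])
st();s=read_state();tcp=s["eef_pos"];print("tcp along/across",((tcp[:2]-c)@e).round(2),((tcp[:2]-c)@nn).round(2),"foot z nominal",(tcp[2]-213.8).round(1))
im,d=get_image("scene");P=cloud("scene",d)
h=cv2.cvtColor(im,cv2.COLOR_BGR2HSV).astype(int)
m=(h[...,0]>10)&(h[...,0]<35)&(h[...,1]>110)&(h[...,2]>80)
k=np.zeros_like(m);k[150:192,318:340]=m[150:192,318:340]
km=cv2.erode(k.astype(np.uint8),np.ones((3,3)))>0
Q=P[km];al=(Q[:,:2]-c)@e; ok=abs(al-np.median(al))<4;Q=Q[ok];print("brass",len(Q),"along",al[ok].mean().round(2),"across",((Q[:,:2]-c)@nn).mean().round(2),"zmax",np.percentile(Q[:,2],98).round(1))
cv2.imwrite(f"pics/{sys.argv[1]}.png",cv2.resize(im[150:205,310:360],None,fx=12,fy=10.9,interpolation=cv2.INTER_CUBIC))
E
python3 meas.py s6
```

```text
clock: 6.58
eef_pos: [579.0, 92.1, 290.1]
tool_rot: [3.141, 0.0, -0.35]
force: [0.1, -0.4, -1.1]
width: 15.4
t 6.58 pos [579.   92.1 290.1] rpy [179.99   0.   -20.08] F [ 0.1 -0.4 -1.1] w 15.4 q7 -1.4
tcp along/across 17.44 -7.55 foot z nominal 76.3
brass 39 along 30.44 across -5.43 zmax 154.0
```

View pics/s6.png

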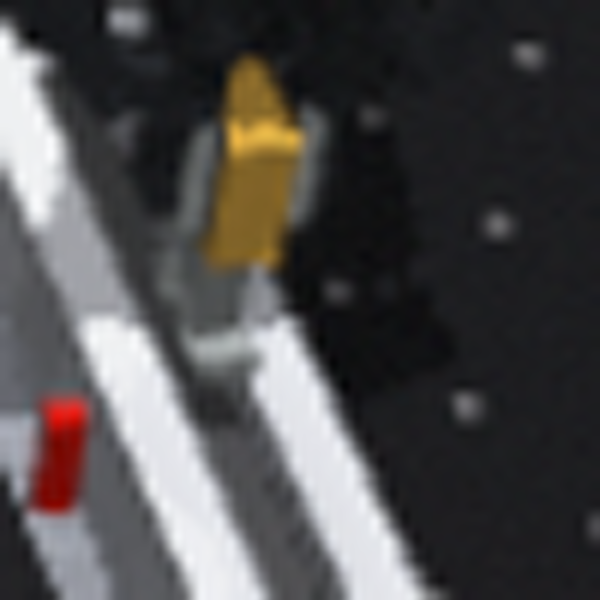

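Here the foot end, at crop (225,365), lies between the two lips at the slot. The brass face is at -5.4 against the slot's -5.2. I descend gently while watching the force.

```bash
python3 -m jog '[0,0.2,2,0,10, 0,0.2,4,0,10, 0,0.2,5,0,10, 0,0.2,5,0,10]'; python3 -m jog '[0,0,0.5,0,10, 0,0,1,0,10, 0,0,1,0,10]';python3 -m jog '[0,0,0.5,0,10, 0,0,1,0,10, 0,0,1,0,10]';python3 -m jog '[0,0,0.5,0,10, 0,0,1,0,10, 0,0,1,0,10]'
```

```text
clock: 6.97
eef_pos: [578.8, 92.0, 284.8]
tool_rot: [3.141, 0.001, -0.35]
force: [0.4, -0.1, -0.2]
width: 15.3
clock: 7.22
eef_pos: [578.9, 91.9, 284.1]
tool_rot: [3.142, 0.0, -0.35]
force: [-0.1, 0.5, -1.3]
width: 15.4
clock: 7.47
eef_pos: [578.9, 92.0, 283.1]
tool_rot: [3.142, 0.0, -0.35]
force: [0.2, 0.4, -0.5]
width: 15.3
clock: 7.72
eef_pos: [578.9, 92.0, 282.1]
tool_rot: [3.142, 0.0, -0.35]
force: [0.4, 0.4, -0.7]
width: 15.7
```

```bash
for i in 1; do :; done; python3 -m jog '[0,0,0.5,0,10, 0,0,1,0,10, 0,0,1,0,10]';python3 -m jog '[0,0,0.5,0,10, 0,0,1,0,10, 0,0,1,0,10]';python3 -m jog '[0,0,0.5,0,10, 0,0,1,0,10, 0,0,1,0,10]'; python3 meas.py s7
```

```text
clock: 7.97
eef_pos: [578.9, 92.0, 281.1]
tool_rot: [3.142, 0.0, -0.35]
force: [0.0, -0.1, -1.0]
width: 15.3
clock: 8.22
eef_pos: [578.9, 92.0, 280.1]
tool_rot: [3.142, 0.0, -0.35]
force: [0.3, -0.2, -1.2]
width: 15.4
clock: 8.47
eef_pos: [578.9, 91.9, 279.1]
tool_rot: [3.142, 0.0, -0.35]
force: [0.6, -0.7, -0.8]
width: 15.3
t 8.47 pos [578.9  91.9 279.1] rpy [ 1.7999e+02  1.0000e-02 -2.0080e+01] F [ 0.6 -0.7 -0.8] w 15.3 q7 -1.39
tcp along/across 17.4 -7.37 foot z nominal 65.3
brass 41 along 30.38 across -5.15 zmax 142.0
```

View pics/s7.png

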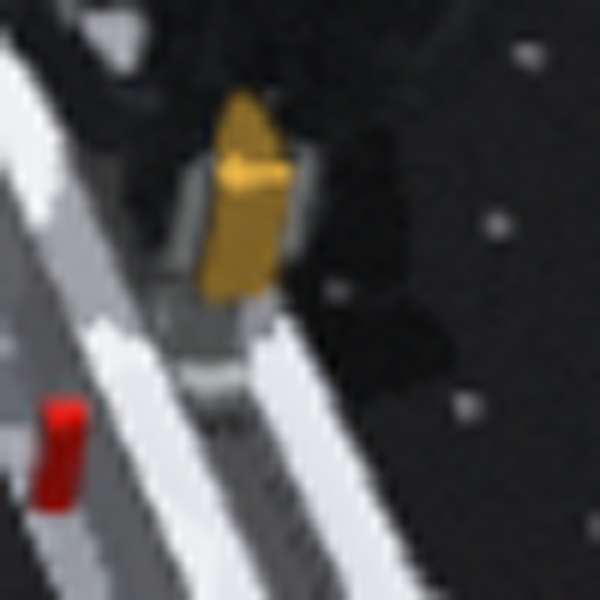

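The foot (crop 215,385) now appears between the lips with no contact force. Descending further.

```bash
python3 -m jog '[0,0,0.5,0,10, 0,0,1,0,10, 0,0,1.5,0,10, 0,0,2,0,10, 0,0,2,0,10]'|sed -n '2p;4p';python3 -m jog '[0,0,0.5,0,10, 0,0,1,0,10, 0,0,1.5,0,10, 0,0,2,0,10, 0,0,2,0,10]'|sed -n '2p;4p';python3 -m jog '[0,0,0.5,0,10, 0,0,1,0,10, 0,0,1.5,0,10, 0,0,2,0,10, 0,0,2,0,10]'|sed -n '2p;4p';python3 -m jog '[0,0,0.5,0,10, 0,0,1,0,10, 0,0,1.5,0,10, 0,0,2,0,10, 0,0,2,0,10]'|sed -n '2p;4p'
```

```text
eef_pos: [578.9, 91.9, 277.0]
force: [0.7, -0.5, -0.4]
eef_pos: [578.9, 91.9, 275.1]
force: [-0.3, -0.4, -0.3]
eef_pos: [578.9, 92.0, 273.1]
force: [-0.1, -0.3, -0.8]
eef_pos: [578.9, 92.0, 271.1]
force: [0.0, 0.8, -1.1]
```

```bash
for r in 1; do python3 -m jog '[0,0,0.5,0,10, 0,0,1,0,10, 0,0,1,0,10]'|sed -n '2p;4p';python3 -m jog '[0,0,0.5,0,10, 0,0,1,0,10, 0,0,1,0,10]'|sed -n '2p;4p';python3 -m jog '[0,0,0.5,0,10, 0,0,1,0,10, 0,0,1,0,10]'|sed -n '2p;4p';python3 -m jog '[0,0,0.5,0,10, 0,0,1,0,10, 0,0,1,0,10]'|sed -n '2p;4p'; done
```

```text
eef_pos: [578.9, 92.0, 270.1]
force: [-0.4, -0.3, -1.2]
eef_pos: [578.9, 92.0, 269.1]
force: [0.4, -0.5, -1.0]
eef_pos: [578.9, 92.0, 268.1]
force: [-0.3, 0.2, -1.8]
eef_pos: [578.9, 91.9, 267.3]
force: [-0.4, -0.3, 1.3]
```

```bash
for r in 1; do python3 -m jog '[0,0,0.5,0,10, 0,0,1,0,10, 0,0,1,0,10]'|sed -n '2p;4p';python3 -m jog '[0,0,0.5,0,10, 0,0,1,0,10, 0,0,1,0,10]'|sed -n '2p;4p';python3 -m jog '[0,0,0.5,0,10, 0,0,1,0,10, 0,0,1,0,10]'|sed -n '2p;4p';python3 -m jog '[0,0,0.5,0,10, 0,0,1,0,10, 0,0,1,0,10]'|sed -n '2p;4p'; done
```

```text
eef_pos: [579.0, 91.9, 266.3]
force: [-1.0, -0.1, 3.3]
eef_pos: [579.0, 91.9, 265.3]
force: [-0.9, 0.7, 3.8]
eef_pos: [579.0, 92.0, 264.3]
force: [-1.5, 1.0, 5.0]
eef_pos: [579.0, 91.9, 263.4]
force: [-1.9, -0.4, 5.6]
```

```bash
for r in 1; do python3 -m jog '[0,0,0.5,0,10, 0,0,1,0,10, 0,0,1,0,10]'|sed -n '2p;4p';python3 -m jog '[0,0,0.5,0,10, 0,0,1,0,10, 0,0,1,0,10]'|sed -n '2p;4p';python3 -m jog '[0,0,0.5,0,10, 0,0,1,0,10, 0,0,1,0,10]'|sed -n '2p;4p';python3 -m jog '[0,0,0.3,0,10, 0,0,0.3,0,10, 0,0,0.3,0,10]'|sed -n '2p;4p'; done
```

```text
eef_pos: [579.0, 91.9, 262.5]
force: [-1.3, 0.6, 7.3]
eef_pos: [579.0, 91.9, 261.6]
force: [-1.8, 0.1, 8.4]
eef_pos: [579.0, 91.8, 260.8]
force: [-2.5, -0.3, 9.4]
eef_pos: [579.0, 91.8, 260.6]
force: [-1.7, 0.4, 9.6]
```

```bash
python3 -m jog '[0,0,0.3,0,10, 0,0,0.5,0,10, 0,0,0.5,0,10]'|sed -n '2p;4p';python3 -m jog '[0,0,0.3,0,10, 0,0,0.3,0,10, 0,0,0.3,0,10]'|sed -n '2p;4p'; python3 meas.py s8
```

```text
eef_pos: [579.0, 91.8, 260.1]
force: [-2.3, 0.2, 10.0]
eef_pos: [579.0, 91.8, 259.9]
force: [-2.3, 1.2, 9.4]
t 13.68 pos [579.   91.8 259.9] rpy [-1.7996e+02 -1.0000e-02 -2.0080e+01] F [-2.3  1.2  9.4] w 15.1 q7 -1.36
tcp along/across 17.57 -7.28 foot z nominal 46.1
brass 43 along 30.26 across -5.13 zmax 124.3
```

View pics/s8.png

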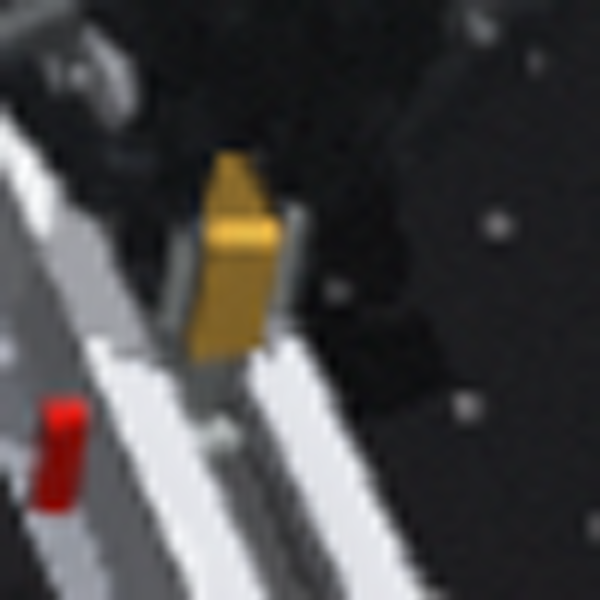

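```bash
python3 -m jog '[0,0,0.3,0,10, 0,0,0.5,0,10, 0,0,0.5,0,10]'|sed -n '2p;4p';python3 -m jog '[0,0,0,0,10]'|sed -n '2p;4p';python3 -m jog '[0,0,0,0,10]'|sed -n '2p;4p';python3 -m jog '[0,0,0,0,10]'|sed -n '2p;4p';python3 -m jog '[0,0,0,0,10]'|sed -n '2p;4p'
```

```text
eef_pos: [579.0, 91.8, 259.7]
force: [-3.1, 1.5, 12.2]
eef_pos: [579.0, 91.8, 259.7]
force: [-2.5, 0.4, 13.1]
eef_pos: [579.0, 91.8, 259.7]
force: [-3.3, -0.0, 12.8]
eef_pos: [579.0, 91.8, 259.7]
force: [-3.1, 0.3, 12.2]
eef_pos: [579.0, 91.8, 259.7]
force: [-3.4, 0.1, 13.1]
```

Force is now about 13 N, which puts the pad at or just at its stop and inside the 11–15 N window. Starting the quarter turn (yaw -20° → +70°) in stages.

```bash
python3 -m jog '[0,0,-0.1,-4,10, 0,0,-0.1,-8,10, 0,0,-0.1,-12,10, 0,0,-0.1,-12,10, 0,0,-0.1,-12,10]'
```

```text
clock: 14.73
eef_pos: [579.8, 91.6, 260.0]
tool_rot: [-3.141, -0.003, -0.141]
force: [-0.2, -0.5, 10.9]
width: 15.1
```

```bash
python3 -m jog '[0,0,0,-4,10, 0,0,0,-8,10, 0,0,0,-12,10, 0,0,0,-16,10, 0,0,0,-16,10, 0,0,0,-16,10]'; python3 -m jog '[0,0,0,-4,10, 0,0,0,-8,10, 0,0,0,-12,10, 0,0,0,-16,10, 0,0,0,-16,10, 0,0,0,-16,10]'
```

```text
clock: 15.23
eef_pos: [580.0, 91.6, 260.0]
tool_rot: [3.141, -0.004, 0.138]
force: [-0.3, -0.5, 9.8]
width: 15.1
clock: 15.73
eef_pos: [580.1, 91.5, 260.0]
tool_rot: [3.14, -0.004, 0.417]
force: [0.0, -0.8, 9.6]
width: 15.6
```

```bash
python3 -m jog '[0,0,0.1,-4,10, 0,0,0.1,-8,10, 0,0,0.1,-12,10, 0,0,0.1,-16,10, 0,0,0.1,-16,10, 0,0,0.1,-16,10]'; python3 -m jog '[0,0,0.1,-4,10, 0,0,0.1,-8,10, 0,0,0.1,-12,10, 0,0,0.1,-16,10, 0,0,0.1,-16,10, 0,0,0.1,-16,10]'; python3 -m jog '[0,0,0,-4,10, 0,0,0,-8,10, 0,0,0,-12,10, 0,0,0,-14,10, 0,0,0,-14,10, 0,0,0,-14,10]'; python3 meas.py s9
```

```text
clock: 16.23
eef_pos: [580.1, 91.3, 260.0]
tool_rot: [3.139, -0.003, 0.696]
force: [-0.9, -0.8, 10.9]
width: 15.3
clock: 16.73
eef_pos: [580.2, 91.2, 259.9]
tool_rot: [3.138, -0.002, 0.976]
force: [0.5, -1.6, 9.7]
width: 15.1
clock: 17.23
eef_pos: [580.3, 91.2, 259.9]
tool_rot: [3.137, -0.001, 1.22]
force: [0.2, -0.7, 10.2]
width: 15.3
t 17.23 pos [580.3  91.2 259.9] rpy [ 1.7975e+02 -8.0000e-02  6.9890e+01] F [ 0.2 -0.7 10.2] w 15.3 q7 -0.18
tcp along/across 18.99 -7.16 foot z nominal 46.1
brass 4 along 22.24 across 7.73 zmax 103.4
```

View pics/s9.png

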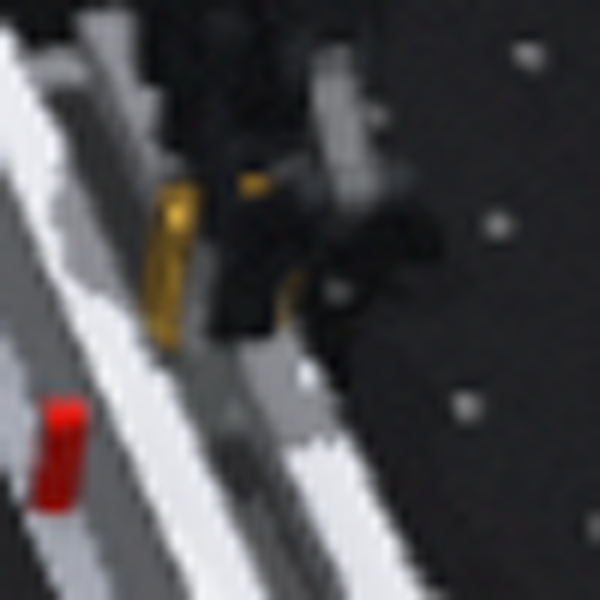

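The nut turned with the gripper: brass shows on either side of the finger at crop (170,260) and (290,295). Next I let the spring lift it slowly.

```bash
python3 -m jog '[0,0,-0.5,0,10, 0,0,-1,0,10, 0,0,-1,0,10, 0,0,-1,0,10]'|sed -n '2p;4p';python3 -m jog '[0,0,-0.5,0,10, 0,0,-1,0,10, 0,0,-1,0,10, 0,0,-1,0,10]'|sed -n '2p;4p';python3 -m jog '[0,0,-0.5,0,10, 0,0,-1,0,10, 0,0,-1,0,10, 0,0,-1,0,10]'|sed -n '2p;4p';python3 -m jog '[0,0,-0.5,0,10, 0,0,-0.5,0,10, 0,0,-0.5,0,10, 0,0,-0.5,0,10]'|sed -n '2p;4p'
```

```text
eef_pos: [580.3, 91.3, 260.8]
force: [1.2, -1.2, 9.5]
eef_pos: [580.3, 91.3, 261.6]
force: [0.9, -0.9, 8.6]
eef_pos: [580.3, 91.2, 262.5]
force: [1.0, -1.3, 7.2]
eef_pos: [580.3, 91.3, 263.0]
force: [0.5, -0.6, 7.2]
```

```bash
python3 -m jog '[0,0,-0.5,0,10, 0,0,-0.5,0,10, 0,0,-0.5,0,10]'|sed -n '2p;4p';python3 -m jog '[0,0,-0.5,0,10, 0,0,-0.5,0,10, 0,0,-0.5,0,10]'|sed -n '2p;4p';python3 -m jog '[0,0,-0.4,0,10, 0,0,-0.4,0,10, 0,0,-0.4,0,10]'|sed -n '2p;4p'
```

```text
eef_pos: [580.3, 91.3, 263.4]
force: [1.0, -0.5, 6.3]
eef_pos: [580.3, 91.3, 263.8]
force: [0.7, -1.4, 6.0]
eef_pos: [580.3, 91.3, 264.1]
force: [2.2, -1.1, 5.9]
```

```bash
python3 -m jog '[0,0,-0.4,0,10, 0,0,-0.4,0,10, 0,0,-0.4,0,10]'|sed -n '2p;4p';python3 -m jog '[0,0,-0.3,0,10, 0,0,-0.3,0,10, 0,0,-0.3,0,10]'|sed -n '2p;4p';python3 -m jog '[0,0,-0.3,0,10, 0,0,-0.3,0,10, 0,0,-0.3,0,10]'|sed -n '2p;4p'
```

```text
eef_pos: [579.9, 91.5, 264.2]
force: [4.3, -2.0, 5.1]
eef_pos: [579.2, 91.8, 264.2]
force: [2.6, -1.4, 5.3]
eef_pos: [579.0, 91.9, 264.4]
force: [2.7, -1.6, 4.4]
```

```bash
python3 -m jog '[0,0,-0.3,0,10, 0,0,-0.3,0,10, 0,0,-0.3,0,10]'|sed -n '2p;4p';python3 -m jog '[0,0,-0.3,0,10, 0,0,-0.3,0,10, 0,0,-0.3,0,10]'|sed -n '2p;4p'; python3 meas.py s10
```

```text
eef_pos: [578.8, 92.0, 264.7]
force: [3.3, -1.6, 5.3]
eef_pos: [578.8, 92.0, 264.8]
force: [2.1, -1.2, 2.6]
t 20.62 pos [578.8  92.  264.8] rpy [-179.97    0.     69.93] F [ 2.1 -1.2  2.6] w 15.2 q7 -0.18
tcp along/across 17.29 -7.43 foot z nominal 51.0
brass 4 along 21.32 across 8.24 zmax 109.0
```

View pics/s10.png

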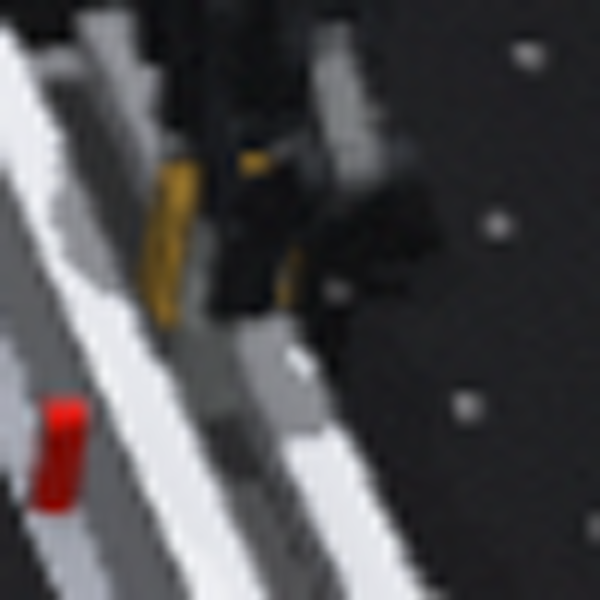

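```bash
python3 -m jog '[0,0,-0.2,0,10, 0,0,-0.2,0,10, 0,0,-0.2,0,10]'|sed -n '2p;4p';python3 -m jog '[0,0,-0.2,0,10, 0,0,-0.2,0,10, 0,0,-0.2,0,10]'|sed -n '2p;4p'
```

```text
eef_pos: [578.8, 92.0, 264.9]
force: [3.3, -1.9, 0.2]
eef_pos: [578.8, 92.1, 264.9]
force: [3.3, -1.0, -5.1]
```

The grooves have caught the lips: the force flipped to a pull at the predicted height. I ease back 0.2 mm to unload, then release.

```bash
python3 -m jog '[0,0.2,0.2,0,10, 0,0.2,0.2,0,10, 0,0.2,0.2,0,10]'|sed -n '2p;4p'; python3 -m jog '[0,0,0,0,10]'|sed -n '2p;4p'; python3 -m jog '[0,0,0,0,10]'|sed -n '2p;4p'
```

```text
eef_pos: [578.9, 92.0, 264.9]
force: [3.2, -0.4, -3.2]
eef_pos: [578.9, 92.0, 264.9]
force: [2.3, 0.5, -4.5]
eef_pos: [578.8, 92.0, 264.9]
force: [2.5, -1.1, -4.9]
```

```bash
python3 -m jog '[0,0.2,0.3,0,10, 0,0.2,0.3,0,10, 0,0.2,0.3,0,10, 0,0.2,0.3,0,10]'|sed -n '2p;4p'; python3 -m jog '[0,0,0,0,10]'|sed -n '2p;4p'
```

```text
eef_pos: [579.0, 92.0, 264.9]
force: [0.8, -1.1, -0.5]
eef_pos: [579.0, 91.9, 264.9]
force: [0.2, -1.5, -0.5]
```

```bash
python3 -m jog '[0,0,0,0,20, 0,0,0,0,25, 0,0,0,0,35, 0,0,0,0,50, 0,0,0,0,50, 0,0,0,0,50, 0,0,0,0,50]'; python3 meas.py s11
```

```text
clock: 22.58
eef_pos: [579.3, 91.9, 264.9]
tool_rot: [-3.141, -0.0, 1.22]
force: [0.5, -0.7, 0.4]
width: 50.0
t 22.58 pos [579.3  91.9 264.9] rpy [-179.99   -0.     69.93] F [ 0.5 -0.7  0.4] w 50.0 q7 -0.18
tcp along/across 17.81 -7.43 foot z nominal 51.1
brass 29 along 22.59 across 4.72 zmax 128.4
```

View pics/s11.png

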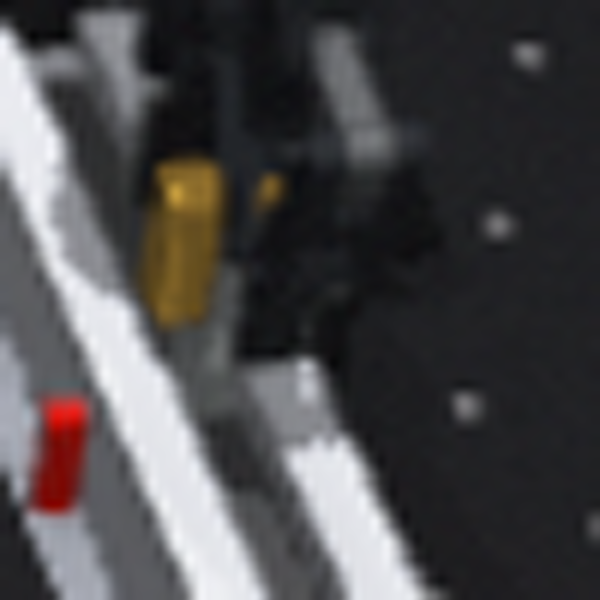

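The fingers are off the grip and the nut stands still and upright, with its brass at crop (185,245). Retracting straight up.

```bash
python3 -m jog '[0,0,-5,0,50, 0,0,-15,0,50, 0,0,-35,0,50, 0,0,-60,0,50, 0,0,-90,0,50, 0,0,-120,0,50, 0,0,-150,0,50, 40,0,-170,0,50, 80,0,-170,0,50, 120,0,-170,0,50, 120,0,-170,0,50, 120,0,-170,0,50, 120,0,-170,0,50, 120,0,-170,0,50]'
python3 - <<'E'
from h import *
st()
for n,r in(("scene",(slice(130,230),slice(275,375))),("top",(slice(140,240),slice(165,265)))):
    im,d=get_image(n); np.savez(f"{n}12.npz",im=im,d=d)
    cv2.imwrite(f"pics/{n}12.png",cv2.resize(im[r],None,fx=6,fy=6,interpolation=cv2.INTER_CUBIC))
    o=np.load(f"{n}0.npz")["im"]; 
E
```

```text
clock: 23.8
eef_pos: [620.3, 202.7, 435.4]
tool_rot: [3.141, 0.001, 1.218]
force: [-0.8, -0.2, -1.0]
width: 50.2
t 23.8 pos [620.3 202.7 435.4] rpy [1.7997e+02 6.0000e-02 6.9790e+01] F [-0.8 -0.2 -1. ] w 50.2 q7 -0.45
```

View pics/scene12.png

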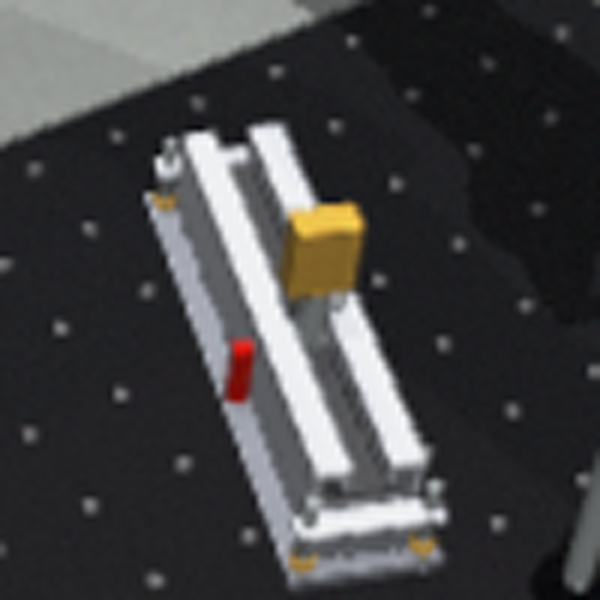

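View pics/top12.png

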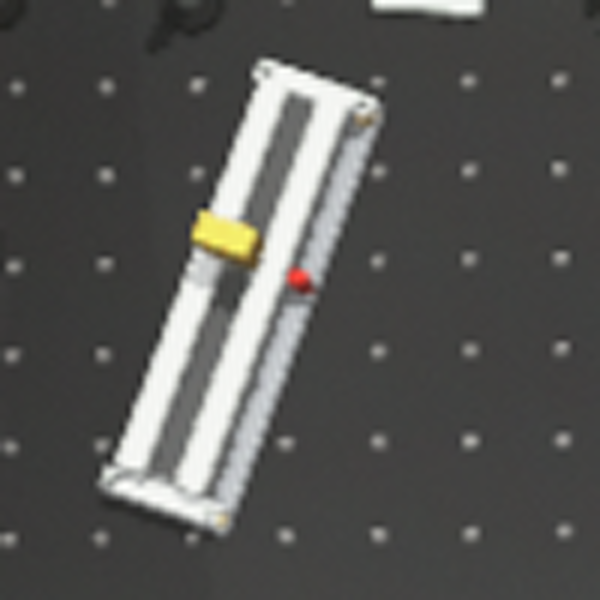

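Nut upright across the rail, clear of the robot. A last numeric check of its pose against slot and clip, and of the bystanders.

```bash
python3 - <<'E'
from h import *
a=np.deg2rad(-20.1);e=np.array([np.cos(a),np.sin(a)]);nn=np.array([np.sin(a),-np.cos(a)]);c=np.array([560.,91.])
zt=264.9-213.8+76
for n,r,th,sl,al in(("scene",(slice(160,184),slice(318,342)),205,-5.15,16.4),("top",(slice(170,190),slice(192,214)),190,-8.75,16.9)):
    im=np.load(n+"12.npz")["im"];f=8
    u=cv2.resize(im[r],None,fx=f,fy=f,interpolation=cv2.INTER_CUBIC);h=cv2.cvtColor(u,cv2.COLOR_BGR2HSV).astype(int)
    m=((h[...,0]>12)&(h[...,0]<38)&(h[...,1]>90)&(h[...,2]>th)).astype(np.uint8)
    cs,_=cv2.findContours(m,cv2.RETR_EXTERNAL,cv2.CHAIN_APPROX_NONE);k=max(cs,key=cv2.contourArea)[:,0]
    px=(k+.5)/f-.5+[r[1].start,r[0].start]
    W=ray(n,px,zt)[:,:2];(x,y),(w,hh),ang=cv2.minAreaRect(W.astype(np.float32))
    if w<hh: w,hh,ang=hh,w,ang-90
    q=np.array([x,y])-c;print(n,"size",round(w,1),round(hh,1),"ang",round(ang%180,1),"(want 69.9) along-clip",round(q@e-al,1),"across-slot",round(q@nn-sl,1))
    o=np.load(n+"0.npz")["im"].astype(int);df=(abs(o-im).max(2)>60)
    rr=(slice(90,175),slice(150,330)) if n=="top" else (slice(180,310),slice(220,425))
    print(" changed px near bystanders",df[rr].sum(), [ (int(x),int(y)) for y,x in np.argwhere(df[rr])[:8]+[rr[0].start,rr[1].start]])
E
```

```text
scene size 28.1 16.2 ang 68.9 (want 69.9) along-clip 0.2 across-slot -0.8
 changed px near bystanders 8 [(329, 180), (330, 180), (331, 180), (332, 180), (329, 181), (330, 181), (331, 181), (322, 182)]
top size 30.2 15.8 ang 69.8 (want 69.9) along-clip 0.3 across-slot -1.2
 changed px near bystanders 30 [(152, 122), (153, 122), (154, 122), (152, 123), (153, 123), (154, 123), (152, 124), (151, 127)]
```

```bash
python3 -c "
from cell import *
print(finish_job())"
```

```text
the job is handed in; nothing more can be done
None
```

I took the middle-sized nut out of the blue rack and locked it in the rail beside the red clip. It is released and upright, and I handed the job in at about 24 s; no verdict was reported.

- **Insertion:** the foot went lengthwise through the slot without lip contact. The wrist read at most about 13 N while I pressed on the pad. At the end of the press the reading stiffened, so the pad probably just touched its stop. I eased off slightly, turned the nut 90° at about 10–11 N, and let the spring lift it.
- **Lock:** the force turned to a pull of about 5 N at the predicted height, so the grooves caught. I unloaded that to near zero before opening the fingers.
- **Last checks, both cameras:**

| Check | Result |
|---|---|
| Angle of the nut's length | 68.9° and 69.8°, wanted 69.9° |
| Distance from the clip along the rail | 0.2 and 0.3 mm |
| Offset across the slot | −0.8 and −1.2 mm |

- **Disagreements:** the two cameras differed by about 3 mm sideways in absolute position. I resolved this by measuring the nut against the slot in the same image.
- **Bystanders:** the scene camera showed no change near them, only the nut itself. The top camera showed 30 changed pixels; those I listed lay close to a post, at about (152,122). I took this for a shadow of the arm but did not check further.

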